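# Hold a tripod leg at its length mark and squeeze the cam lever shut

## Task

Draw the sliding tripod leg out of its outer tube until the steel point on its side bar lines up with the pointer on the rule. Then, holding the leg there, squeeze the sprung cam lever shut flat along the leg; do not shut the lever while the leg is off its mark. The lock does not bite yet, so finish still holding both, leg at the mark and lever pinched shut between your fingers, and leave the small things around the board where they are.

Things in the scene. Friction and masses are not known exactly. Their poses are not given: they have to be found in the camera images.
- fixture: Fixed pale board, 350 x 185 x 10 mm, with a tripod leg lying level on it. Origin: on the desk below the leg's axis, at the mouth of the black collar (top 68 mm up) that the leg slides out of. x runs along the leg, outward; z up; y from leg to rule. Board: x -180 to 170, y -70 to 115 mm. Outer tube and saddles at x < 0, rule along y = 95. Between collar and side bar only leg and lever stand above the board.
- leg: Sliding leg, aluminium, 20 x 20 mm, axis 48 mm above desk at fixture y = 0, moves along fixture x only; rubber end. A black side bar (14 mm along x, 22 tall, 37 to 59 mm above desk) stands out on the +y side only, to y = 54. Origin: on the axis, at the bar's middle (bar faces at x -7 and +7); axes as the fixture's. Origin starts at fixture x 67 to 82 mm; end stop at 152.
- leg_index (a point): Tip of the steel point on the leg's side bar, at y = 64 mm, 48 mm above the desk, same x as the leg's origin. In line with the pointer when both have the same fixture x. A spring pulls the leg back in (60 N/m, 2 to 4 N at the mark; friction 1.2 N): let go, it slips back. A finger between collar and bar, beside the leg on the +y side, can push the bar outward.
- lever: Cam lever: dark steel bar 8 mm thick, 18 tall (39 to 57 mm above desk), on the leg's -y side. Swings level about an upright pin, its origin, at fixture x -12, y -21 mm, 48 up; its x axis runs to its tip. Shut: x parallel to the fixture's x, against a stop, bar at y -18 to -10, flat on the leg: leg and lever together are 28 mm wide, y -18 to 10, middle y = -4. Starts 0.13 to 0.16 rad open.
- lever_tip (a point): Outer edge of the lever's free end: at fixture x = 115, y = -18 mm when shut, 17 to 21 mm farther to -y when open at the start. A spring opens the lever again when let go: about 0.35 N m when shut, some 3 to 4 N near the tip.
- pointer: Fixed pointer on the rule that gives the length mark: a black block 18 x 26 x 12 mm with a post and a level steel point aimed at the leg. Origin at the middle of its underside, 13 mm above the desk, at fixture y = 95 mm and x = 97 to 127 mm; axes as the fixture's. Its top is 53 mm above the desk.
- pointer_tip (a point): Tip of the pointer's steel point, at fixture y = 68 mm, 48 mm above the desk, at the pointer's x; axes as the fixture's.
- film_can: Bystander: standing film canister 34 mm across, 50 mm tall, on the desk beside the board on the lever's side; origin under its centre.
- battery: Bystander: flat black camera battery 56 x 38 x 21 mm on the desk beside the board; origin under its centre.
- tripod_plate: Bystander: tripod quick-release plate 48 x 38 x 16 mm on the desk beside the board on the lever's side; origin under its centre.

How it is judged:
On the way, in this order (a step that is already met when the one before it is completed fails the run):
1. the leg is drawn out to the mark with the lever still open (x of leg_index in the frame of pointer_tip between -0.004 and 0.004 m and angle between the x axis of lever and the x axis of fixture, either way round above 0.08 rad), for 0.1 s.
2. the lever is shut with the leg held at the mark (x of leg_index in the frame of pointer_tip between -0.004 and 0.004 m and angle between the x axis of lever and the x axis of fixture, either way round below 0.05 rad and contact force between the fingers and leg above 1.5 N and contact force between the fingers and lever above 1.5 N), for 0.2 s.
At the end, for the whole second after the job is handed in: The leg's point is within 4 mm of the pointer along the leg, the lever is shut to within 0.05 rad, the leg is still, and the fingers press on both the leg and the lever (over 1.5 N each): the program finishes while holding (all of step 2 and linear speed of leg below 0.01 m/s); the arm keeps its last pose, push and grip.
It fails at once if the lever is shut while the leg is off its mark by more than 10 mm (angle between the x axis of lever and the x axis of fixture, either way round below 0.05 rad and (x of leg_index in the frame of pointer_tip below -0.01 m or x of leg_index in the frame of pointer_tip above 0.01 m)).
It fails at once if a bystander is shifted by more than 20 mm (distance of any of film_can, battery, tripod_plate from where it was at the start of the episode above 0.02 m).
It also fails if it takes over 32 s, if anything falls off the work surface, if the arm or the gripper's body presses on something with over 40 N, if the wrist force passes 120 N, or if a joint passes its speed limit or range.

## Robot

A 7-joint arm with a two-finger parallel gripper is mounted at the origin on a cart in front of the work surface, level with it; the furniture and walls round the work are solid. World frame = base frame: x ahead of the robot, y to its left, z up, the work surface at z = 0. Lengths are in m, angles in rad, forces in N, time in s.
With the tool pointing down it reaches from about 0.425 to 0.925 m from the base axis. Payload 6.8 kg.
Tool frame: the origin (TCP) lies at the very end of the fingers, on their centre line; the grasp point (between the pads) lies 19 mm behind it (r.tcp_to_grasp is the distance from the TCP to the grasp point, in m); z points along the fingers, y is the line along which they close (so a half turn about z gives the same grasp; the last joint's range is limited). The gripper opens to 88 mm and grips with 3 to 60 N. Pads are 20 mm wide; open, the fingers measure 115 mm over their backs; the gripper's body (75 mm by 178 mm) begins 61 mm behind the grasp point.
Start: joints at [1.116, 0.477, 0.022, 1.555, -0.011, 1.109, -0.083], TCP at [0.229, -0.635, 0.223] pointing down, gripper open.
Joint ranges: [-2.96, 2.96], [-0.34, 2.1], [-1.41, 1.46], [0.24, 2.44], [-1.37, 4.51], [0.17, 1.92], [-2.96, 2.96]. Speed limits (rad/s): [2.39, 2.39, 3.14, 3.14, 3.14, 3.14, 3.14].

## Interface

Orientations are given as a unit quaternion [x, y, z, w].
In Python, from cell import r, eyes, nets gives the robot as it stands.
- The arm moves only by the tool move_arm, never from a script. Its argument "moves" is a list of rows, each an object with "offset": the shift along the tool's x, y, z in cm, a list of three; "spin": the turn about the tool's z in degrees. A call has 1 to 20 rows; each row shifts and turns the commanded pose from where the row before left it, along the tool's axes as they then stand; what a row does not reach is not made up. A row lasts 1/10 s, in which the tool goes at most 50 mm and 8.59 degrees, less where a joint would pass 70% of its speed; a pose out of reach is approached as far as the arm can. A call with a gripper value outside its range is refused whole. "hand" is the closure, from -1 (fully open) to 1 (shut), set as the call begins (left out, the last holds). The fingers move at their own pace and stop on an object; "grip_force" is the grip in N (left out, the last holds). Time passes only in rows, so rows that do not move let the fingers close. It gives the time, the measured TCP pose, the force, the opening and the grip force at its end, in the units of the state.
- r.sense(): the state, without advancing time (a new reading comes with each control period).
- eyes.read_camera(name): name is "scene" or "top"; returns a dict with "pixels" (384x512x3 uint8, blue, green, red), "vfov" (degrees; the focal length in pixels is half the picture's height over the tangent of half this angle, whatever the lens; pixels are square), "cx", "cy" (the principal point, pixels), "R" (3x3) and "t" (3): a world point X has camera coordinates R X + t. Camera axes: x right, y down, z forward; pixel columns grow to the right and rows downward; lengths in m; the calibration is good to about 2 mm. A picture is of the moment at which its call begins. There is no depth.
- r.finish_job(): hands the job in; it is judged then, once.
Trained networks look in a picture, given as the dict that the camera call returned (one of the last four; its "shot" number tells which), for a name from the list of things; names that differ only in an ending like _2 or _b are one class to them, and where a whole thing is asked for, a point or a joint stands for the part that bears it (a point fixed in the world has none). Each returns a list of dicts, best first, with "p" (0 to 1); they miss things now and then, are a little off and sometimes report something else, mostly with a low value. They report only what shows in the picture. A call takes as long as a camera call.
- nets.spot_in(picture, name): "pixel" ([column, row] in pixels, amid what is visible of it).
- nets.spot_point(picture, name): "pixel" ([column, row] in pixels: a listed point, or the origin of a listed thing).
The state is a dict: "t": time; "joints": joint angles; "dq": joint speeds; "effort": joint torques, N m; "tool_pos": TCP position; "tcp_rot": TCP orientation; "contact_force": force on the tool from outside, world axes, zero at the start; "torque": the same for the moment, N m; "gripper_width": opening from 0.0 (shut) to 1.0 (fully open); "grasp_force": force on a finger pad.
Only numpy, scipy, OpenCV 4.12 (cv2) and the standard library are available. Lean on these libraries where they do the work, as an engineer would, in place of code of your own. Each camera call takes 0.05 s, during which the arm holds its last target. There are 200 camera calls.

## Working session

There is one attempt and no reset: what is moved stays moved. The work goes in short steps, Python scripts to look and compute and a tool call to move; the robot and the scene stay as the last step left them, time stands still between calls to the robot, and variables do not carry over. Pictures are saved under pics/ and viewed, at most 10 in all, crops included, and the job is handed in when it is done.

Besides the shell and the picture viewer there is one more tool, called after "Emit:" by a JSON object that holds its "method" and its "body", one argument or row to a line. move_arm: Moves the arm, as the interface text tells. Its arguments: {"type":"object","properties":{"moves":{"type":"array"},"hand":{"type":"number"},"grip_force":{"type":"number"}},"required":["moves"]}

```bash
mkdir -p pics; ls
cat > h.py <<'E'
import numpy as np,cv2
from cell import r,eyes,nets
def ray(c,px):
    f=c["pixels"].shape[0]/2/np.tan(np.radians(c["vfov"])/2)
    R=np.array(c["R"]);t=np.array(c["t"])
    d=R.T@np.array([(px[0]-c["cx"])/f,(px[1]-c["cy"])/f,1.0]);return -R.T@t,d
def atz(c,px,z):
    o,d=ray(c,px);return o+d*(z-o[2])/d[2]
def proj(c,X):
    f=c["pixels"].shape[0]/2/np.tan(np.radians(c["vfov"])/2)
    p=np.array(c["R"])@np.array(X)+np.array(c["t"]);return [c["cx"]+f*p[0]/p[2],c["cy"]+f*p[1]/p[2]]
E
python3 - <<'E'
from h import *
np.set_printoptions(precision=4,suppress=True)
for n in ["top","scene"]:
    c=eyes.read_camera(n);cv2.imwrite(f"pics/{n}0.png",c["pixels"])
    print(n,c["vfov"],-np.array(c["R"]).T@c["t"])
    for k,z in dict(fixture=0,leg=.048,leg_index=.048,lever=.048,lever_tip=.048,pointer=.013,pointer_tip=.048,film_can=0,battery=0,tripod_plate=0).items():
        for q in nets.spot_point(c,k)[:2]: print(k,np.round(q["pixel"],1),round(q["p"],2),atz(c,q["pixel"],z)[:2])
s=r.sense();print(s)
E
```

```text
pics
top 56.64183921507386 [ 0.5495 -0.0526  0.9262]
fixture [256.5 215.7] 0.88 [ 0.565  -0.0233]
leg [230.7 214.8] 0.63 [0.5671 0.0388]
leg_index [222.1 237.2] 0.59 [0.5124 0.0601]
lever [260.7 212.2] 0.56 [ 0.5727 -0.0353]
lever_tip [213.5 193.9] 0.59 [0.6192 0.0813]
pointer [199.5 245.4] 0.47 [0.4908 0.1223]
film_can [260.3 170.7] 0.63 [ 0.6826 -0.0344]
film_can [201.9 248.6] 0.24 [0.4817 0.1186]
battery [297.2 180.6] 0.63 [ 0.6553 -0.1305]
tripod_plate [232.5 160.9] 0.59 [0.7096 0.0385]
scene 52.069045852191586 [0.1714 0.6145 0.4435]
fixture [274.4 217.1] 0.75 [ 0.5542 -0.0175]
leg [252.8 208.1] 0.89 [0.5682 0.0444]
leg_index [273.  221.8] 0.9 [0.506  0.0672]
lever [269.9 191.5] 0.58 [ 0.5779 -0.0366]
lever_tip [223.8 210. ] 0.65 [0.6132 0.0823]
pointer [267.  253.6] 0.47 [0.4869 0.1186]
pointer_tip [252.3 233.3] 0.7 [0.5168 0.1214]
pointer_tip [272.8 218.5] 0.32 [0.5127 0.0571]
film_can [234.7 201. ] 0.63 [ 0.6714 -0.0298]
battery [266.9 190.4] 0.8 [ 0.6367 -0.1167]
tripod_plate [201.3 209.9] 0.72 [0.7103 0.0449]
{'t': 1.1, 'joints': array([ 1.1159,  0.477 ,  0.0224,  1.5554, -0.0115,  1.1093, -0.0831]), 'dq': array([ 0.0008,  0.0004, -0.0001, -0.0016, -0.0006,  0.0012,  0.0003]), 'effort': array([  0.0007, -58.273 ,   1.534 , -27.2933,  -0.0544,   0.0099,
         0.    ]), 'tool_pos': array([ 0.2294, -0.6348,  0.2227]), 'tcp_rot': array([0.985 , 0.1725, 0.    , 0.    ]), 'contact_force': array([ 0.0841, -0.1019,  0.1205]), 'torque': array([ 0.018 , -0.0405,  0.0406]), 'grasp_force': 0.0, 'gripper_width': 1.0024804108471976}
```

Run:
```python
import cv2
a=cv2.imread("pics/top0.png")[120:290,150:350];cv2.imwrite("pics/top0c.png",cv2.resize(a,(706,600),interpolation=2))
a=cv2.imread("pics/scene0.png")[150:300,170:370];cv2.imwrite("pics/scene0c.png",cv2.resize(a,(800,600),interpolation=2))
```

```text
(no output)
```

View pics/top0c.png

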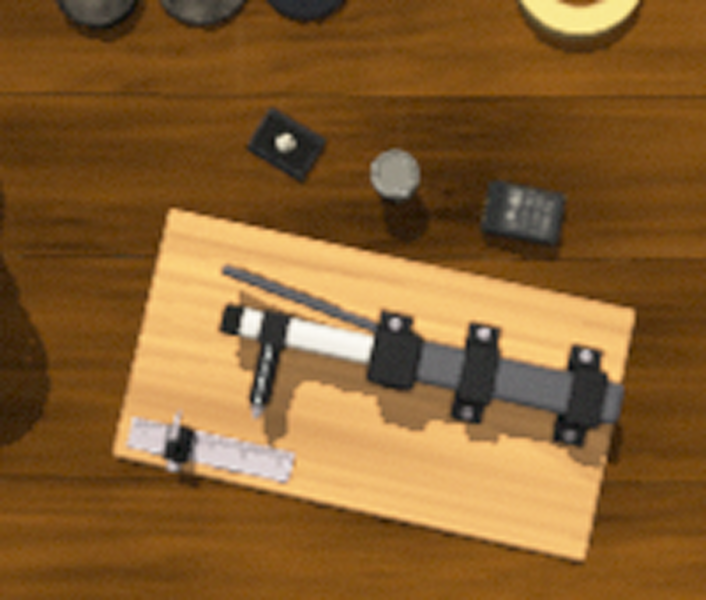

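View pics/scene0c.png

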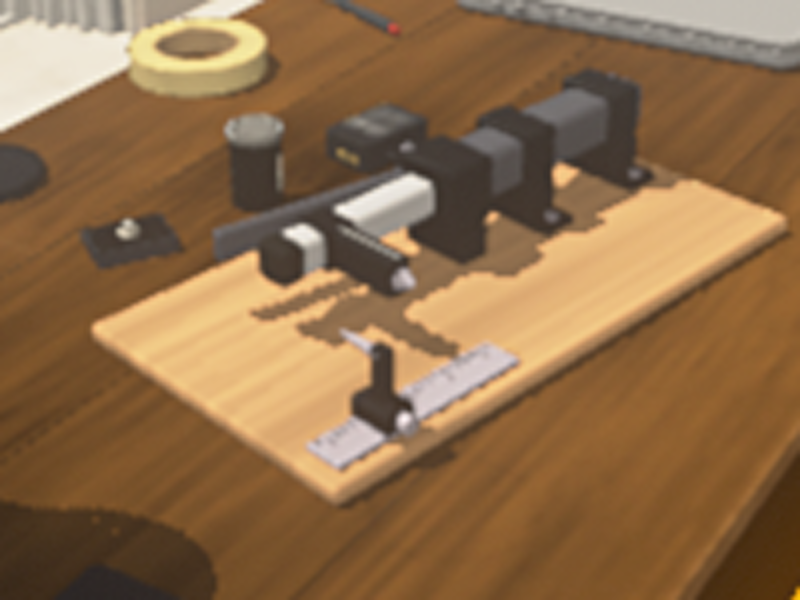

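The top view shows the board with its corners at crop (170,209), (634,310), (585,558) and (115,456). The leg's point is at (257,412), the pointer tip at (178,414), and the open lever's tip at (225,270). The scene view agrees: leg point at about (405,286), pointer tip at (342,331).

Run:
```python
from h import *
from scipy.optimize import least_squares
np.set_printoptions(precision=4,suppress=True)
ct=eyes.read_camera("top");cs=eyes.read_camera("scene")
T=lambda x,y:(x/3.53+150-.36,y/3.53+120-.36)
S=lambda x,y:(x/4+170-.4,y/4+150-.4)
obs=[(ct,T(170,209),(.17,-.07)),(ct,T(634,310),(-.18,-.07)),(ct,T(585,558),(-.18,.115)),(ct,T(115,456),(.17,.115)),
(cs,S(93,328),(.17,-.07)),(cs,S(340,502),(.17,.115)),(cs,S(787,222),(-.18,.115))]
def W(p,x,y,z):
    c,s=np.cos(p[2]),np.sin(p[2]);return [p[0]+c*x-s*y,p[1]+s*x+c*y,z]
def res(p):
    e=[]
    for c,px,(x,y) in obs: e+=list(np.subtract(proj(c,W(p,x,y,.010)),px))
    return e
o=least_squares(res,[.56,-.02,1.35]);p=o.x;print("pose",p,np.degrees(p[2]));print(np.round(o.fun.reshape(-1,2),2))
np.save("pose.npy",p)
def F(X):
    d=np.array(X[:2])-p[:2];c,s=np.cos(p[2]),np.sin(p[2]);return np.array([c*d[0]+s*d[1],-s*d[0]+c*d[1]])
for n,c in (("top",ct),("scene",cs)):
  for k,z in dict(fixture=0,leg=.048,leg_index=.048,lever=.048,lever_tip=.048,pointer=.013,pointer_tip=.048,film_can=0,tripod_plate=0,battery=0).items():
    for q in nets.spot_point(c,k)[:1]: print(n,k,round(q["p"],2),1e3*F(atz(c,q["pixel"],z)))
for c,px,k in [(ct,T(257,413),"idx"),(ct,T(178,414),"ptr"),(cs,S(408,287),"idx"),(cs,S(341,330),"ptr"),(ct,T(224,270),"lever")]: print(k,1e3*F(atz(c,px,.048)))
```

```text
pose [ 0.5546 -0.0192  1.353 ] 77.52366974367976
[[-1.39  0.91]
 [-0.08 -0.05]
 [-0.21  1.49]
 [-1.71  1.32]
 [-1.14 -1.28]
 [-0.24 -3.09]
 [ 0.43 -2.57]]
top fixture 0.7 [-14.4917  -3.4179]
top leg 0.64 [61.3792 -1.0115]
top leg_index 0.74 [75.9405 56.8714]
top lever 0.62 [-11.9872 -21.1884]
top lever_tip 0.53 [114.6786 -39.13  ]
top pointer 0.4 [119.9886  91.6732]
top pointer_tip 0.51 [121.2937  66.2   ]
top film_can 0.43 [  19.4515 -127.7556]
top tripod_plate 0.68 [  94.9072 -132.156 ]
top battery 0.54 [ -92.9275 -127.9394]
scene fixture 0.81 [-4.5112  1.4333]
scene leg 0.71 [63.4235  4.3533]
scene leg_index 0.97 [64.6308 58.203 ]
scene lever 0.71 [ 70.7988 -51.6192]
scene lever_tip 0.74 [-11.9869 -18.4031]
scene pointer 0.55 [120.0173  93.566 ]
scene pointer_tip 0.77 [125.2509  61.2468]
scene film_can 0.85 [  19.4867 -113.9425]
scene tripod_plate 0.7 [  96.1709 -130.3989]
scene battery 0.66 [ -74.7261 -102.4161]
idx [67.7985 56.7389]
ptr [121.5546  68.7995]
idx [74.6042 63.0772]
ptr [123.0776  67.6277]
lever [111.9184 -35.8294]
```

```bash
cat > fit.py <<'E'
from h import *
from scipy.optimize import least_squares
np.set_printoptions(precision=4,suppress=True)
ct=eyes.read_camera("top");cs=eyes.read_camera("scene")
print([k for k in ct])
for c,n in ((ct,"top"),(cs,"scene")):
    hsv=cv2.cvtColor(c["pixels"],cv2.COLOR_BGR2HSV)
    m=((hsv[...,2]>150)&(hsv[...,1]>60)&(hsv[...,0]<25)).astype(np.uint8)
    k,l,st,_=cv2.connectedComponentsWithStats(m); 
    i=l[215 if n=="top" else 245, 250 if n=="top" else 290]; i=i or 1+np.argmax(st[1:,4])
    mm=(l==i).astype(np.uint8);ctr=max(cv2.findContours(mm,0,2)[0],key=cv2.contourArea)
    h=cv2.convexHull(ctr);q=cv2.approxPolyDP(h,3,True)[:,0];print(n,st[i],q.tolist())
    if n=="top": np.save("top_hull.npy",h[:,0])
x=cs["pixels"][195:285,185:375];cv2.imwrite("pics/s_corner.png",cv2.resize(x,(760,360),interpolation=0))
E
python3 fit.py
```

```text
['pixels', 'vfov', 'cx', 'cy', 'R', 't', 'shot']
top [  278   306   234    78 16436] [[278, 308], [510, 312], [511, 383], [313, 383], [292, 373]]
scene [  316   157   196   227 15948] [[505, 157], [511, 193], [511, 238], [473, 383], [316, 383], [444, 180]]
```

View pics/s_corner.png

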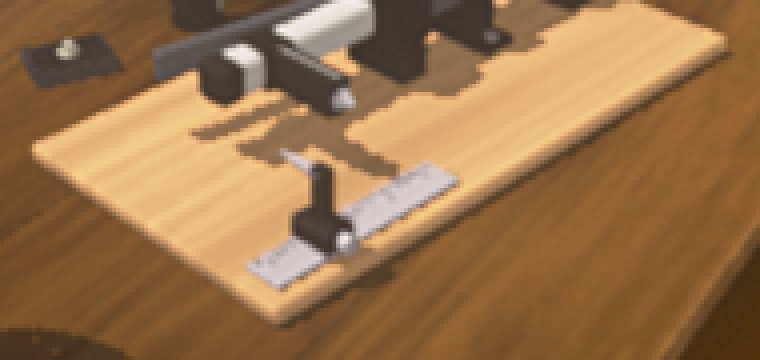

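The zoomed scene view shows the board's top corners at (33,145), (278,304) and (727,34). The bottom edge was what I picked before. The pointer tip is at (282,151).

Run:
```python
from h import *
from scipy.optimize import least_squares
np.set_printoptions(precision=4,suppress=True)
ct=eyes.read_camera("top");cs=eyes.read_camera("scene")
T=lambda x,y:(x/3.53+150-.36,y/3.53+120-.36)
S=lambda x,y:(x/4+185-.4,y/4+195-.4)
B=.010
obs=[(ct,T(170,209),(.17,-.07,B)),(ct,T(634,310),(-.18,-.07,B)),(ct,T(585,558),(-.18,.115,B)),(ct,T(115,456),(.17,.115,B)),
(cs,S(33,145),(.17,-.07,B)),(cs,S(278,304),(.17,.115,B)),(cs,S(727,34),(-.18,.115,B)),(cs,S(278,323),(.17,.115,0))]
I=lambda p:(p[3],.064,.048);P=lambda p:(p[4],.068,.048)
D=lambda p:(-.012+.127*np.cos(p[5])+.003*np.sin(-p[5])*-1,-.021-.127*np.sin(p[5])+.003*np.cos(p[5]),.048)
obs+=[(ct,T(257,412),I),(cs,S(352,104),I),(ct,T(178,414),P),(cs,S(282,151),P),(ct,T(224,270),D)]
def W(p,x,y,z):
    c,s=np.cos(p[2]),np.sin(p[2]);return [p[0]+c*x-s*y,p[1]+s*x+c*y,z]
def res(p):
    e=[]
    for c,px,X in obs: e+=list(np.subtract(proj(c,W(p,*(X(p) if callable(X) else X))),px))
    return e
o=least_squares(res,[.56,-.02,1.35,.075,.12,.14],loss="soft_l1");p=o.x;print("pose",p,np.degrees(p[2]));print(np.round(np.reshape(res(p),(-1,2)),2))
np.save("pose.npy",p)
for k,x in dict(org=(0,0,.048),tcp=(.030,.03,.048)).items():print(k,W(p,*x))
```

```text
pose [ 0.5561 -0.0216  1.3507  0.0713  0.1235  0.123 ] 77.38910911698154
[[-0.39  0.18]
 [ 0.85 -0.49]
 [ 0.56  1.01]
 [-0.87  0.53]
 [-0.98 -1.39]
 [ 0.    0.34]
 [ 0.23 -1.06]
 [ 0.09  0.18]
 [-1.11  2.18]
 [ 0.4  -0.48]
 [ 0.21 -1.26]
 [-0.44 -0.95]
 [-0.18 -0.06]]
org [np.float64(0.5560916212495393), np.float64(-0.02155131629864853), 0.048]
tcp [np.float64(0.5333652251149842), np.float64(0.014274804322139897), 0.048]
```

Emit:
{"method": "move_arm", "body": {
  "moves": [
    {"offset": [3.35,-3.07,0],"spin": 0},
    {"offset": [3.35,-3.07,0],"spin": 0},
    {"offset": [3.35,-3.07,0],"spin": 0},
    {"offset": [3.35,-3.07,0],"spin": 0},
    {"offset": [3.35,-3.07,0],"spin": 0},
    {"offset": [3.35,-3.07,0],"spin": 0},
    {"offset": [3.35,-3.07,0],"spin": 0},
    {"offset": [3.35,-3.07,0],"spin": 0},
    {"offset": [3.35,-3.07,0],"spin": 0},
    {"offset": [3.35,-3.07,0],"spin": 0},
    {"offset": [3.35,-3.07,0],"spin": 0},
    {"offset": [3.35,-3.07,0],"spin": 0},
    {"offset": [3.35,-3.07,0],"spin": 0},
    {"offset": [3.35,-3.07,0],"spin": 0},
    {"offset": [3.35,-3.07,0],"spin": 0},
    {"offset": [3.35,-3.07,0],"spin": 0}
  ],
  "hand": -1
}}

```text
t: 4.0
tool_pos: [0.5673, 0.0109, 0.2229]
tcp_rot: [0.985, 0.172, 0.0, 0.0]
contact_force: [-0.5, -0.8, 0.1]
gripper_width: 0.998
grasp_force: 0.0
```

Emit:
{"method": "move_arm", "body": {
  "moves": [
    {"offset": [0,0,0],"spin": -8.2},
    {"offset": [0,0,0],"spin": -8.2},
    {"offset": [0,0,0],"spin": -8.2},
    {"offset": [0,0,0],"spin": -8.2},
    {"offset": [0,0,0],"spin": -8.2},
    {"offset": [0,0,0],"spin": -8.2},
    {"offset": [0,0,0],"spin": -8.2},
    {"offset": [0,0,0],"spin": 0}
  ]
}}

```text
t: 4.8
tool_pos: [0.5666, 0.0091, 0.2227]
tcp_rot: [0.781, 0.625, 0.0, -0.0]
contact_force: [-0.8, -0.4, 0.7]
gripper_width: 1.0
grasp_force: 0.0
```

```bash
cat > st.py <<'E'
from h import *
np.set_printoptions(precision=4,suppress=True)
p=np.load("pose.npy");s=r.sense();q=s["tcp_rot"]
from scipy.spatial.transform import Rotation as Ro
M=Ro.from_quat(q).as_matrix();d=s["tool_pos"][:2]-p[:2];c,sn=np.cos(p[2]),np.sin(p[2])
print("t",s["t"],"tcp",s["tool_pos"],"fix mm",1e3*np.array([c*d[0]+sn*d[1],-sn*d[0]+c*d[1]]),"xhead-yaw",np.degrees(np.arctan2(M[1,0],M[0,0])-p[2]),"z",M[:,2],"F",s["contact_force"],s["grasp_force"],s["gripper_width"])
E
python3 st.py
```

```text
t 4.8 tcp [0.5666 0.0091 0.2227] fix mm [32.2227 -3.5549] xhead-yaw -0.06680859891461137 z [ 0.      0.0001 -1.    ] F [-0.772  -0.4279  0.7104] 0.0 1.0002450868384212
```

Emit:
{"method": "move_arm", "body": {
  "moves": [
    {"offset": [0,0,3.5],"spin": 0},
    {"offset": [0,0,3.5],"spin": 0},
    {"offset": [0,0,3.5],"spin": 0},
    {"offset": [0,0,3.5],"spin": 0},
    {"offset": [0,0,2.5],"spin": 0},
    {"offset": [0,0,1.5],"spin": 0},
    {"offset": [0,0,1.4],"spin": 0},
    {"offset": [0,0,0],"spin": 0}
  ]
}}

```text
t: 5.6
tool_pos: [0.566, 0.0092, 0.0275]
tcp_rot: [0.782, 0.624, -0.001, -0.0]
contact_force: [0.6, -0.8, 0.2]
gripper_width: 0.998
grasp_force: 0.0
```

```bash
python3 st.py
python3 - <<'E'
from h import *
c=eyes.read_camera("scene");cv2.imwrite("pics/s2.png",cv2.resize(c["pixels"][150:300,170:370],(800,600),interpolation=2))
E
```

```text
t 5.6 tcp [0.566  0.0092 0.0275] fix mm [32.1651 -2.9081] xhead-yaw -0.1914625268304037 z [-0.0018 -0.0002 -1.    ] F [ 0.5729 -0.8191  0.2182] 0.0 0.9980404875647645
```

View pics/s2.png

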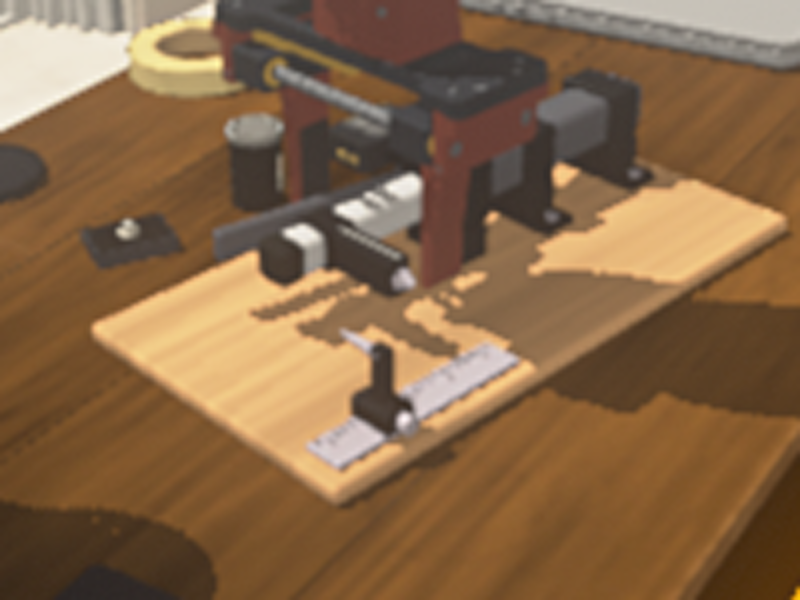

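The fingers straddle the leg and lever just outside the collar, clear of everything. Now I'll push most of the way and watch the contact force.

Emit:
{"method": "move_arm", "body": {
  "moves": [
    {"offset": [1,0,0],"spin": 0},
    {"offset": [1,0,0],"spin": 0},
    {"offset": [0.5,0,0],"spin": 0},
    {"offset": [0.5,0,0],"spin": 0},
    {"offset": [0.5,0,0],"spin": 0},
    {"offset": [0.5,0,0],"spin": 0},
    {"offset": [0.5,0,0],"spin": 0},
    {"offset": [0.5,0,0],"spin": 0},
    {"offset": [0.5,0,0],"spin": 0},
    {"offset": [0.5,0,0],"spin": 0},
    {"offset": [0.5,0,0],"spin": 0},
    {"offset": [0.4,0,0],"spin": 0},
    {"offset": [0,0,0],"spin": 0},
    {"offset": [0,0,0],"spin": 0}
  ]
}}

```text
t: 7.05
tool_pos: [0.5816, 0.0772, 0.0285]
tcp_rot: [0.781, 0.624, 0.0, -0.0]
contact_force: [1.3, -2.3, 1.0]
gripper_width: 0.995
grasp_force: 1.0
```

```bash
cat > look.py <<'E'
from h import *
import sys
exec(open("st.py").read())
def F(X):
    d=np.array(X[:2])-p[:2];return 1e3*np.array([c*d[0]+sn*d[1],-sn*d[0]+c*d[1]])
for n in("scene","top"):
    C=eyes.read_camera(n)
    for k in("leg_index","pointer_tip","lever_tip"):
        for q in nets.spot_point(C,k)[:2]: print(n,k,np.round(q["pixel"],1),round(q["p"],2),F(atz(C,q["pixel"],.048)))
    if n=="scene": cv2.imwrite(f"pics/{sys.argv[1]}_s.png",cv2.resize(C["pixels"][180:280,190:320],(780,600),interpolation=2))
    else: cv2.imwrite(f"pics/{sys.argv[1]}_t.png",cv2.resize(C["pixels"][180:270,180:300],(800,600),interpolation=2))
E
python3 look.py a
```

```text
t 7.05 tcp [0.5816 0.0772 0.0285] fix mm [101.9724  -3.3399] xhead-yaw -0.10590926023028692 z [-0.0002  0.0008 -1.    ] F [ 1.2573 -2.3315  0.9547] 0.9775031497702003 0.9954803800429338
scene leg_index [255.9 231.9] 0.82 [123.0286  70.7951]
scene pointer_tip [251.5 233.1] 0.48 [131.4787  68.0495]
scene lever_tip [221.8 212.5] 0.44 [123.0038 -28.1091]
top pointer_tip [262.9 210.3] 0.63 [-14.0885 -24.8503]
```

View pics/a_s.png

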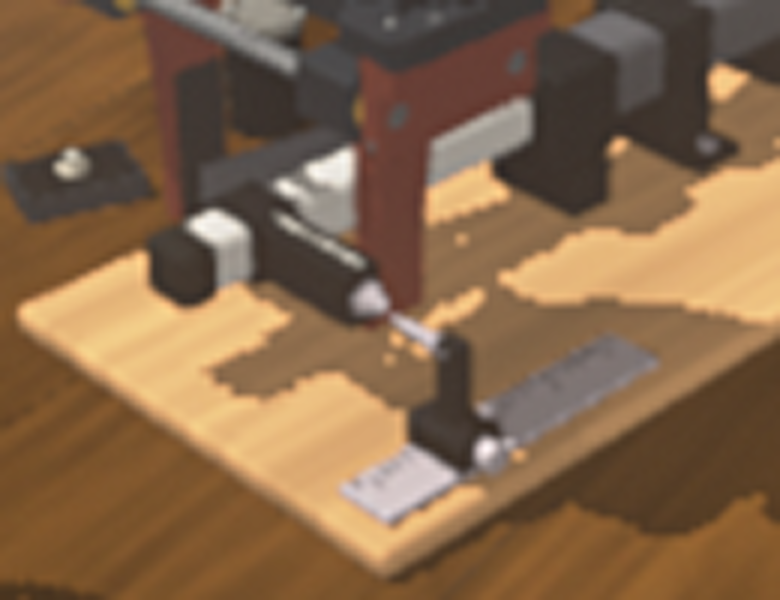

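The leg has nearly reached the mark: the index tip is around (383,308) and the pointer tip around (388,315). I'll zoom in to measure the remaining offset.

Run:
```python
from h import *
p=np.load("pose.npy")
def W(x,y,z):
    c,s=np.cos(p[2]),np.sin(p[2]);return [p[0]+c*x-s*y,p[1]+s*x+c*y,z]
C=eyes.read_camera("scene");k=16;u0,v0=235,215
im=cv2.resize(C["pixels"][v0:v0+36,u0:u0+42],None,fx=k,fy=k,interpolation=cv2.INTER_CUBIC)
P=lambda X:tuple(int(round((a-b+.5)*k)) for a,b in zip(proj(C,X),(u0,v0)))
for x,col in((.115,(255,0,0)),(.120,(0,255,0)),(.125,(0,0,255))):
    cv2.line(im,P(W(x,.054,.048)),P(W(x,.09,.048)),col,1)
    for y in(.064,.068): cv2.circle(im,P(W(x,y,.048)),4,col,1)
for x in (.115,.12,.125): print([np.round(proj(C,W(x,y,.048)),1) for y in(.064,.068,.09)])
cv2.imwrite("pics/z1.png",im)
```

```text
[array([256.5, 228.8]), array([258. , 229.6]), array([266.4, 234.3])]
[array([254.6, 229.8]), array([256. , 230.7]), array([264.5, 235.4])]
[array([252.6, 230.9]), array([254.1, 231.7]), array([262.5, 236.5])]
```

View pics/z1.png

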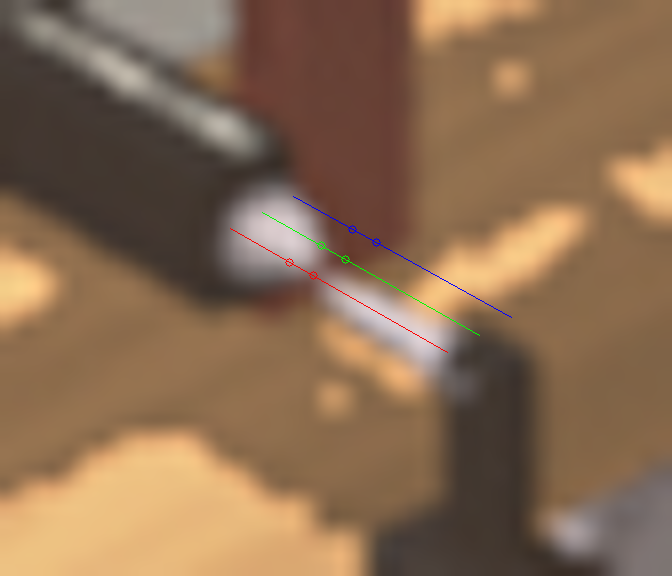

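The leg's point sits about 2 mm short of the pointer axis: its cone is centred about 11 px above the red (125 mm) line, and the pointer lies on that line. I'll push 2 mm more.

Emit:
{"method": "move_arm", "body": {
  "moves": [
    {"offset": [0.2,0.05,0],"spin": 0},
    {"offset": [0,0,0],"spin": 0},
    {"offset": [0,0,0],"spin": 0},
    {"offset": [0,0,0],"spin": 0},
    {"offset": [0,0,0],"spin": 0}
  ]
}}

```text
t: 8.0
tool_pos: [0.5818, 0.0782, 0.0284]
tcp_rot: [0.781, 0.624, -0.001, -0.0]
contact_force: [-2.8, -4.3, 1.9]
gripper_width: 1.0
grasp_force: 2.2
```

```bash
python3 st.py
cat > z.py <<'E'
from h import *
import sys
p=np.load("pose.npy")
def W(x,y,z):
    c,s=np.cos(p[2]),np.sin(p[2]);return [p[0]+c*x-s*y,p[1]+s*x+c*y,z]
C=eyes.read_camera("scene");k=16;u0,v0=225,210
im=cv2.resize(C["pixels"][v0:v0+36,u0:u0+48],None,fx=k,fy=k,interpolation=cv2.INTER_CUBIC)
P=lambda X:tuple(int(round((a-b+.5)*k)) for a,b in zip(proj(C,X),(u0,v0)))
cv2.line(im,P(W(.125,-.01,.048)),P(W(.125,.09,.048)),(0,0,255),1)
cv2.imwrite(sys.argv[1],im)
E
python3 z.py pics/z2.png
```

```text
t 8.0 tcp [0.5818 0.0782 0.0284] fix mm [102.9515  -3.3442] xhead-yaw -0.1129697488102683 z [-0.0017 -0.0006 -1.    ] F [-2.8449 -4.3342  1.9005] 2.198576219379902 1.000030557126162
```

View pics/z2.png

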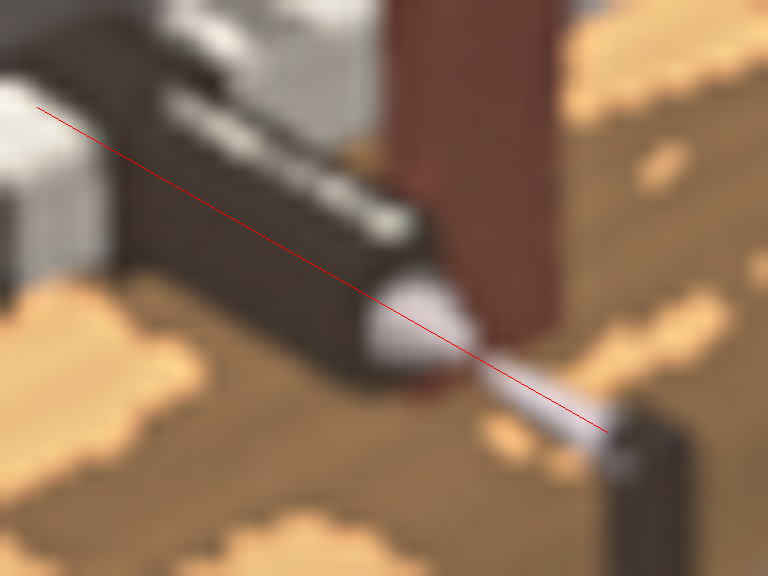

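The index cone is now centred on the line and its tip meets the pointer tip at about (478,352), within roughly 1 mm. Next is closing the fingers.

Emit:
{"method": "move_arm", "body": {
  "moves": [
    {"offset": [0.05,0,0],"spin": 0},
    {"offset": [0,0,0],"spin": 0},
    {"offset": [0,0,0],"spin": 0},
    {"offset": [0,0,0],"spin": 0},
    {"offset": [0,0,0],"spin": 0},
    {"offset": [0,0,0],"spin": 0},
    {"offset": [0,0,0],"spin": 0},
    {"offset": [0,0,0],"spin": 0},
    {"offset": [0,0,0],"spin": 0},
    {"offset": [0,0,0],"spin": 0}
  ],
  "hand": 1,
  "grip_force": 15
}}

```text
t: 9.05
tool_pos: [0.5822, 0.0789, 0.0286]
tcp_rot: [0.781, 0.624, -0.0, -0.0]
contact_force: [-4.0, -3.5, 0.2]
gripper_width: 0.319
grasp_force: 16.9
```

```bash
python3 st.py; python3 z.py pics/z3.png
```

```text
t 9.05 tcp [0.5822 0.0789 0.0286] fix mm [103.7618  -3.5509] xhead-yaw -0.1569089453795654 z [-0.0012 -0.0001 -1.    ] F [-3.9865 -3.5066  0.2249] 16.9424082711339 0.3189244226346524
```

View pics/z3.png

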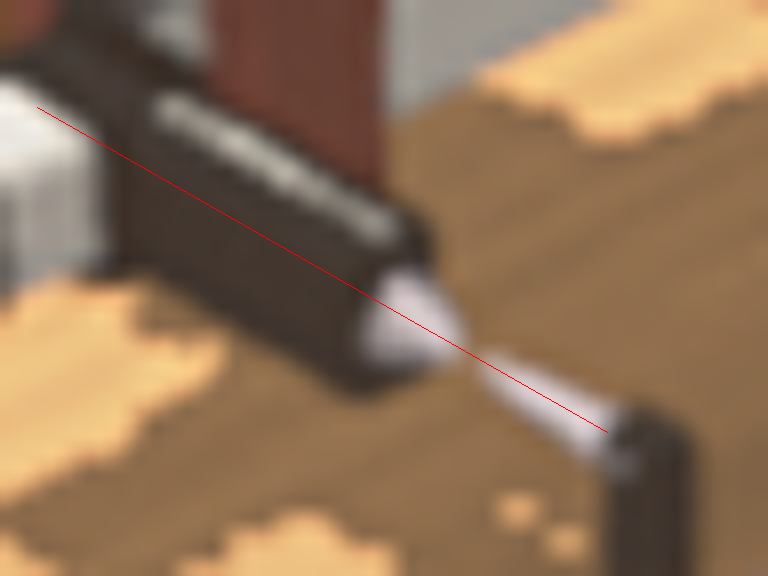

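The opening is 28.1 mm, which is the leg-plus-shut-lever width. The point, at (462,338), stays in line with the pointer at (480,357), and the grip is 17 N.

```bash
python3 -c "
from cell import r
print(r.finish_job())"
```

```text
the job is handed in; nothing more can be done
None
```

I handed the job in with the leg drawn out to within about 1 mm of the pointer, as measured in the camera images, and the lever pinched shut at 28 mm under a 17 N grip; no verdict came back.

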